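Draw the last cake board from its sprung dispenser and lay it on the cooling rack

TASK

Press lightly on top of the wooden cake board in the white dispenser and draw it toward you; once its front edge is over the low lip, press more firmly, but never with more than 25 N, to draw it on past the sprung pin until about 5 cm of it sticks out of the dispenser. Then take it by the part that sticks out and gently lay it flat in the middle of the cooling rack on the left of the dispenser, lengthwise along the rack's short side, and let go. Do not drop the board on the counter, and leave the rack, the jam jar and the bell where they stand.

Things in the scene. Friction and masses are not known exactly. Their poses are not given: they have to be found in the camera images.
- dispenser: white open-topped dispenser, fixed, 202 (x) x 76 (y) x 50 mm high, on screws 0 to 12 mm up. Origin: middle of its underside; heights count from there. x runs from its front (robot side) end, x = -106 mm, to its back, +96. Side and back walls 6 mm thick, 50 high; channel 64 wide, its back at x = +90. Across its front: a steel lip, x = -94 to -90, top at 38.5. In front of that it is open on top and ahead.
- plate (a joint): sprung plate under the board, x = -88 to +88 mm, top at 40 mm; value: metres pressed down. It yields from 2.5 N on, 1 mm per further 5 N (4.5 mm at 25 N). Pressed with over about 10 N at the start, the board sinks behind the lip and is stopped by it; once over the lip it cannot catch any more. Fingers slip on the board if pressed too lightly for the drag.
- pin (a joint): upright grey pin 16 mm thick, sprung, in the left (+y) wall at x = -98 mm; value: metres pushed out of the way. It stands 1.5 mm in the board's path: the board's front meets it 3 mm after passing the lip's inner face, and must then be pulled with some 5 N along, which takes a press of roughly 15 to 20 N (less with grippy fingers).
- dispenser_mouth (a point): middle of the dispenser's open front end, at (-106, 0, 40) mm in its frame
- board: light wooden cake board, 170 (x) x 60 (y) x 5 mm, 40 to 85 g. Origin: centre of its underside; x along its length. It starts on the sprung plate along the right wall, front edge 2 to 7 mm behind the lip, x axis that of the dispenser. Its top is then 45 mm above the dispenser's underside, 5 mm below the wall tops, with no room to grasp it.
- cooling_rack: black wire cooling rack on the left of the dispenser (a like one on the right is not meant), loose, 292 (x, short side) x 422 (y, long side) x 26 mm high; its top carries things like a flat surface at 26 mm. Origin: on the counter under its middle.
- jam_jar: jar of red jam with a yellow lid, 62 mm across, 85 mm high, standing loose on the counter; origin: centre of its underside
- bell: silver counter bell with a black foot, 83 mm across, 62 mm high, standing loose on the counter; origin: centre of its underside

How it is judged:
By the outcome, as a careful person would: the job done as asked, in the order asked, and still so for the second after the job is handed in, with the robot touching nothing.
It also fails if it takes over 61 s, if anything falls off the work surface, if the arm or the gripper's body presses on something with over 40 N, if the wrist force passes 120 N, or if a joint passes its speed limit or range.

ROBOT

A 7-joint arm with a two-finger parallel gripper is mounted at the origin on a cart in front of the work surface, level with it; the furniture and walls round the work are solid. World frame = base frame: x ahead of the robot, y to its left, z up, the work surface at z = 0. Lengths are in m, angles in rad, forces in N, time in s.
With the tool pointing down it reaches from about 0.4 to 0.85 m from the base axis. Payload 10.4 kg.
Tool frame: the origin (TCP) lies between the finger pads; the fingertips stand 19 mm ahead of it and the grasp point (between the pads) is the TCP (manip.tip_reach is the z of the fingertips in the tool frame, in m); z points along the fingers, y is the direction in which the jaws open and shut (so a half turn about z gives the same grasp; the last joint's range is limited). The gripper opens to 85 mm and grips with 20 to 120 N. Pads are 22 mm wide; open, the fingers measure 114 mm over their backs; the gripper's body (76 mm by 85 mm) begins 54 mm behind the grasp point. The pads swing forward as they close: fully open they stand 13 mm farther back than shut.
Start: joints at [-1.229, 0.332, -0.065, 1.46, 0.022, 1.35, -0.088], TCP at [0.223, 0.584, 0.25] pointing down, gripper open.
Joint ranges: [-2.6, 2.6], [-0.5, 2.12], [-1.47, 1.34], [0.16, 2.42], [-1.27, 4.41], [0.06, 2.06], [-2.6, 2.6]. Speed limits (rad/s): [2.22, 2.22, 2.79, 2.79, 3.14, 3.14, 3.14].

INTERFACE

Orientations are given as a unit quaternion [x, y, z, w].
In Python, from workcell import sensors, cams, manip gives the robot as it stands.
- The arm moves only by the shell command python3 -m jog 'ROWS' [FORCE]. ROWS is JSON, a list of rows, each a list of 3 entries, a list of its own where there are three numbers: the shift along the world's x, y, z in m, then the turn, a rotation vector about the world's x, y, z in rad, then the opening in per cent of the stroke, from 0 (shut) to 100 (fully open). In form: [[[dx, dy, dz], [wx, wy, wz], grip], ...]. A call has 1 to 5 rows; each row shifts and turns the pose as measured when the row begins; what a row does not reach is not made up. A row lasts 1/8 s, in which the tool goes at most 62.5 mm and 10.7 degrees, less where a joint would pass 70% of its speed; a pose out of reach is approached as far as the arm can. A call with a gripper value outside its range is refused whole. The fingers move at their own pace and stop on an object; FORCE is the grip in N (left out, the last holds). Time passes only in rows, so rows that do not move let the fingers close. It gives the time, the measured TCP pose, the force and the opening at its end, in the units of the state.
- sensors.get_obs(): the state, without advancing time (a new reading comes with each control period).
- cams.camera(name): name is "side" or "top" or "wrist"; returns (picture, depth): 384x512x3 uint8, red, green, blue; 384x512 float32, m along the optical axis (not along the pixel's ray), 0 where there is no reading.
- cams.camera_model(name): a dict with "intrinsics" (3x3 intrinsics, pixels), "k1" (the pictures are not rectified: a ray, as slopes to the right and down, at radius r is drawn at 1 + k1 r^2 times it, then the intrinsics apply), "view" (4x4, takes a point from world to camera coordinates). Camera axes: x right, y down, z forward; pixel columns grow to the right and rows downward; lengths in m; the calibration is good to about 2 mm. A picture is of the moment at which its call begins: read the wrist's pose just before it. camera_model takes no time and is no camera call; for the wrist camera it gives the pose at the moment of the call.
- manip.hand_in(): hands the job in, once; it reports no verdict.
The state is a dict: "clock": time; "joint_pos": joint angles; "joint_velocities": joint speeds; "tau": joint torques, N m; "position": TCP position; "ee_rot": TCP orientation; "ft_force": force on the tool from outside, world axes, zero at the start; "torque": the same for the moment, N m; "grip_width": opening from 0.0 (shut) to 1.0 (fully open).
Only numpy, scipy, OpenCV 4.12 (cv2) and the standard library are available. Lean on these libraries where they do the work, as an engineer would, in place of code of your own. Each camera call takes 0.05 s, during which the arm holds its last target.

## Working session

There is one attempt and no reset: what is moved stays moved. The work goes in short steps, Python scripts to look and compute and a shell command to move; the robot and the scene stay as the last step left them, time stands still between calls to the robot, and variables do not carry over. Pictures are saved under pics/ and viewed, and the job is handed in when it is done.

```bash
ls; mkdir -p pics; python3 - <<'E'
from workcell import sensors, cams, manip
import cv2
print(sensors.get_obs(), manip.tip_reach)
for n in ["top","side","wrist"]:
    m=cams.camera_model(n); p,d=cams.camera(n)
    import numpy as np
    np.savez(f"pics/{n}0.npz",p=p,d=d,**m)
    cv2.imwrite(f"pics/{n}0.png",p[:,:,::-1]); print(n,m["intrinsics"],m["k1"],m["view"])
E
```

```text
pics
{'clock': 0.0, 'joint_pos': array([-1.22860821,  0.33286231, -0.06473033,  1.46098311,  0.02160128,
        1.34991436, -0.0885349 ]), 'joint_velocities': array([-0.00099542,  0.00070683,  0.00188425, -0.00028923,  0.00063509,
       -0.00048689, -0.00059855]), 'tau': array([ 2.71172739e-04, -6.25456309e+01,  4.94785141e-02, -3.91608775e+01,
        1.61732209e-02,  9.93984228e-03,  1.95107435e-05]), 'position': array([0.22282579, 0.5835312 , 0.24950202]), 'ee_rot': array([ 1.81376563e-01,  9.83413444e-01, -7.28438042e-04, -1.02717496e-04]), 'ft_force': array([0.31554197, 0.90850862, 0.66356328]), 'torque': array([-0.02159944,  0.01380769, -0.00257235]), 'grip_width': 1.0015396285773384} 0.019
top [[377.47582346   0.         248.69070278]
 [  0.         377.47582346 186.08065945]
 [  0.           0.           1.        ]] 0.035174710913891495 [[-0.014939   -0.99985985 -0.00755708 -0.11626564]
 [-0.98526703  0.0160079  -0.17027222  0.6045628 ]
 [ 0.17036933  0.00490204 -0.98536808  1.15622598]
 [ 0.          0.          0.          1.        ]]
side [[398.94052505   0.         256.71912602]
 [  0.         398.94052505 189.73894247]
 [  0.           0.           1.        ]] -0.004028912017853801 [[ 0.82331579 -0.56714355 -0.02234518 -0.55837802]
 [-0.32053053 -0.43209901 -0.84294165  0.18686381]
 [ 0.46841359  0.70116948 -0.53754076  0.86563666]
 [ 0.          0.          0.          1.        ]]
wrist [[287.27066103   0.         258.24825975]
 [  0.         287.27066103 190.38429834]
 [  0.           0.           1.        ]] -0.0025892533522178154 [[ 0.35599785  0.93448559 -0.00148859 -0.6249292 ]
 [ 0.89966489 -0.34230103  0.2709854  -0.03623081]
 [ 0.25272241 -0.09780946 -0.96258231  0.37955157]
 [ 0.          0.          0.          1.        ]]
```

View pics/top0.png

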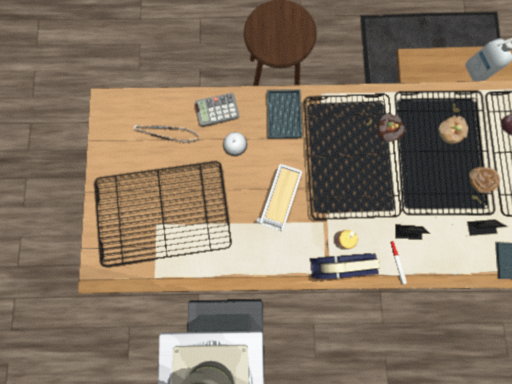

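View pics/side0.png

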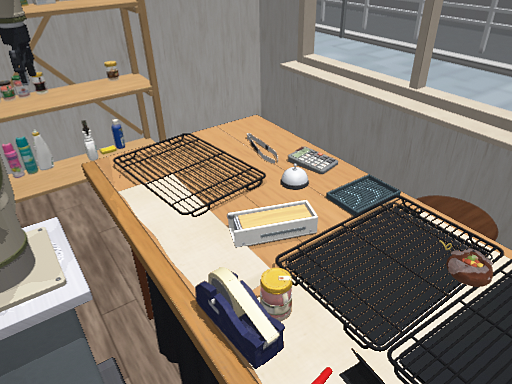

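View pics/wrist0.png

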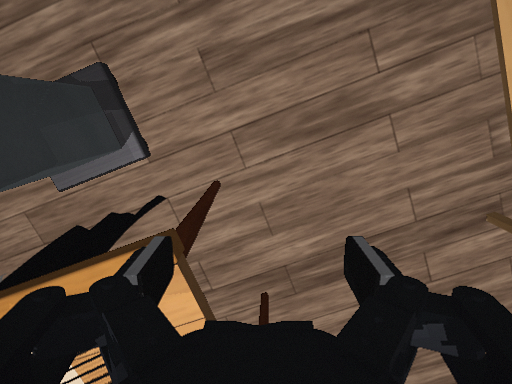

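```bash
cat > h.py <<'E'
import numpy as np, cv2
def load(n): 
    f=np.load(f"pics/{n}.npz"); return f
def rays(m,uv):
    uv=np.asarray(uv,float).reshape(-1,1,2)
    return cv2.undistortPoints(uv,np.array(m["intrinsics"]),np.array([float(m["k1"]),0,0,0,0])).reshape(-1,2)
def toworld(m,uv,z=None,depth=None):
    r=rays(m,uv); V=np.array(m["view"]); R=V[:3,:3];t=V[:3,3]; c=-R.T@t
    d=np.c_[r,np.ones(len(r))]@R
    if z is not None: s=(z-c[2])/d[:,2]
    else: s=np.asarray(depth)
    return c+d*s[:,None]
def cloud(m,u0,u1,v0,v1):
    U,Vv=np.meshgrid(np.arange(u0,u1),np.arange(v0,v1)); uv=np.c_[U.ravel(),Vv.ravel()]
    d=np.array(m["d"])[uv[:,1],uv[:,0]]; k=d>0
    return uv[k],toworld(m,uv[k],depth=d[k])
def proj(m,P):
    P=np.atleast_2d(P);V=np.array(m["view"]);p=P@V[:3,:3].T+V[:3,3]
    x=p[:,:2]/p[:,2:]; r2=(x**2).sum(1,keepdims=True); x=x*(1+float(m["k1"])*r2)
    K=np.array(m["intrinsics"]); return x*[K[0,0],K[1,1]]+K[:2,2]
def snap(n,tag):
    from workcell import cams
    m=cams.camera_model(n); p,d=cams.camera(n)
    np.savez(f"pics/{tag}.npz",p=p,d=d,**m); cv2.imwrite(f"pics/{tag}.png",p[:,:,::-1])
    return load(tag)
E
python3 - <<'E'
from h import *
m=load("top0"); uv,P=cloud(m,250,310,155,240)
h=P[:,2]; print(np.histogram(h,bins=np.arange(-.01,.09,.005)))
for nm,(u0,u1,v0,v1) in dict(jar=(335,362,225,252),bell=(220,250,130,158),rack=(90,235,155,270)).items():
    uv,Q=cloud(m,u0,u1,v0,v1); print(nm,np.percentile(Q[:,2],[1,10,50,90,99]))
    t=dict(jar=.06,bell=.03,rack=.014)[nm]; k=Q[:,2]>t; print(Q[k].min(0),Q[k].max(0),np.median(Q[k],0))
    if nm=="rack":print(cv2.minAreaRect(Q[k,:2].astype(np.float32)))
im=np.array(m["p"])[150:245,225:320,::-1]; cv2.imwrite("pics/c1.png",cv2.resize(im,None,fx=6,fy=6,interpolation=cv2.INTER_CUBIC))
s=load("side0"); im=np.array(s["p"])[185:260,210:335,::-1]; cv2.imwrite("pics/c2.png",cv2.resize(im,None,fx=6,fy=6,interpolation=cv2.INTER_CUBIC))
uv,P=cloud(s,215,330,190,255);h=P[:,2]; print(np.histogram(h,bins=np.arange(-.01,.09,.005)))
E
```

```text
(array([  56, 1533, 1752,  163,   58,   13,   52,   38,   12,   41,  249,
        814,  277,   26,    0,    0,    0,    0,    0]), array([-0.01 , -0.005,  0.   ,  0.005,  0.01 ,  0.015,  0.02 ,  0.025,
        0.03 ,  0.035,  0.04 ,  0.045,  0.05 ,  0.055,  0.06 ,  0.065,
        0.07 ,  0.075,  0.08 ,  0.085]))
jar [-0.00423973 -0.00082346  0.04969846  0.08643477  0.08940993]
[ 0.40293658 -0.45414469  0.06001108] [ 0.45730477 -0.39204455  0.09150132] [ 0.42981903 -0.42100479  0.08457551]
bell [-0.00483332 -0.0017567   0.00729014  0.04067556  0.04754162]
[ 0.72435238 -0.10909341  0.03002617] [ 0.78686855 -0.04903615  0.06343106] [ 0.75293479 -0.07951455  0.0383217 ]
rack [-0.00564981 -0.00258972  0.00112476  0.02543397  0.02934961]
[ 0.35929123 -0.06658273  0.01473885] [0.69428696 0.38055955 0.03320512] [0.52100963 0.15902872 0.02515524]
((0.5264172554016113, 0.15803056955337524), (0.29234087467193604, 0.4229186773300171), 7.218510150909424)
(array([   0,  918, 3004,  177,  256,  157,  338,  379,  167,  154,  256,
       1253,  388,    1,    0,    0,    0,    0,    0]), array([-0.01 , -0.005,  0.   ,  0.005,  0.01 ,  0.015,  0.02 ,  0.025,
        0.03 ,  0.035,  0.04 ,  0.045,  0.05 ,  0.055,  0.06 ,  0.065,
        0.07 ,  0.075,  0.08 ,  0.085]))
```

View pics/c1.png

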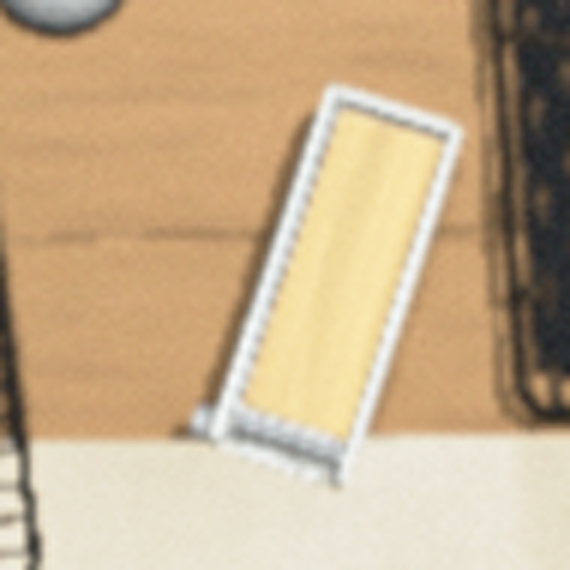

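View pics/c2.png

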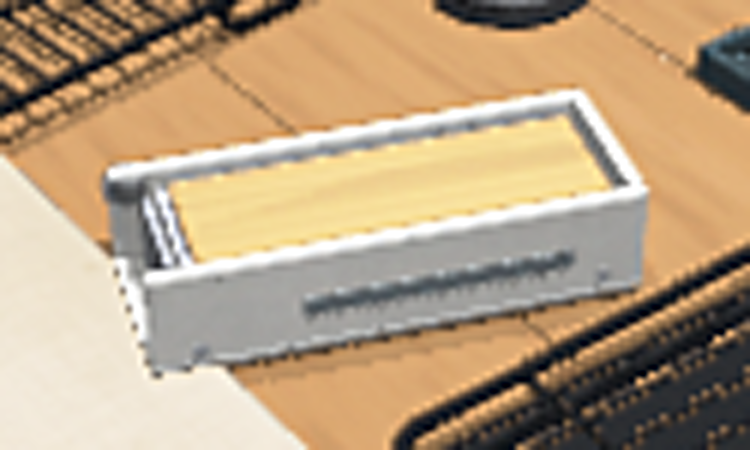

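```bash
python3 - <<'E'
from h import *
for n,b in (("top0",(250,310,155,240)),("side0",(215,330,190,255))):
    m=load(n); uv,P=cloud(m,*b); p=np.array(m["p"])
    hsv=cv2.cvtColor(p,cv2.COLOR_RGB2HSV)[uv[:,1],uv[:,0]].astype(int)
    near=(P[:,2]>.035)
    board=near&(hsv[:,1]>55)&(hsv[:,0]>15)&(hsv[:,0]<32)
    white=near&(hsv[:,1]<40)&(hsv[:,2]>200)
    zb=np.median(P[board,2]); zw=np.median(P[white,2]); print(n,board.sum(),white.sum(),zb,zw)
    # plane fit
    A=np.c_[P[board,:2]-P[board,:2].mean(0),np.ones(board.sum())]; print(np.linalg.lstsq(A,P[board,2],rcond=None)[0])
    for k,z in((board,zb),(white,zb+.005)):
        Q=toworld(m,uv[k],z=z); print(cv2.minAreaRect(Q[:,:2].astype(np.float32)))
m=load("top0")
uv,Q=cloud(m,90,235,155,270);k=Q[:,2]>.014;print(cv2.boxPoints(cv2.minAreaRect(Q[k,:2].astype(np.float32))))
# rack from side camera
s=load("side0");uv,Q=cloud(s,105,275,125,220);k=(Q[:,2]>.014)&(Q[:,2]<.035);print(cv2.minAreaRect(Q[k,:2].astype(np.float32)),np.median(Q[k,2]))
E
```

```text
top0 963 337 0.04711539922843988 0.050704965401976
[-0.00435989 -0.00200358  0.04701687]
((0.5744373202323914, -0.2309081256389618), (0.058737900108098984, 0.16936904191970825), 69.93671417236328)
((0.5689114332199097, -0.222197487950325), (0.0861557349562645, 0.1999027132987976), 70.05793762207031)
side0 963 400 0.047722669999180845 0.05182263409030291
[-0.00230729 -0.00180209  0.04771166]
((0.576206624507904, -0.21976497769355774), (0.07067401707172394, 0.16963863372802734), 70.11432647705078)
((0.5665592551231384, -0.22854231297969818), (0.07870731502771378, 0.1998978555202484), 69.67860412597656)
[[ 0.35483468  0.34944704]
 [ 0.40797603 -0.07011963]
 [ 0.69799984 -0.0333859 ]
 [ 0.6448585   0.38618076]]
((0.6068538427352905, 0.1687631607055664), (0.4568333625793457, 0.4262913167476654), 7.631457328796387) 0.026019533360553904
```

```bash
python3 -m jog '[[[0.035,-0.05,0],[0,0,0],0],[[0.035,-0.05,0],[0,0,0],0],[[0.035,-0.05,0],[0,0,0],0],[[0.035,-0.05,0],[0,0,0],0],[[0.035,-0.05,0],[0,0,0],0]]' 20
```

```text
clock: 0.78
position: [0.3969, 0.3294, 0.2476]
ee_rot: [0.177, 0.984, -0.001, -0.001]
ft_force: [0.5, 0.7, 0.6]
grip_width: 0.001
```

```bash
python3 -m jog '[[[0.02,-0.055,0],[0,0,0],0],[[0.02,-0.055,0],[0,0,0],0],[[0.02,-0.055,0],[0,0,0],0],[[0.02,-0.055,0],[0,0,0],0],[[0.02,-0.055,0],[0,0,0],0]]' && python3 -m jog '[[[0.03,-0.05,0],[0,0,0],0],[[0.03,-0.05,0],[0,0,0],0],[[0.03,-0.05,0],[0,0,0],0],[[0.03,-0.05,0],[0,0,0.01],0],[[0.03,-0.05,0],[0,0,0.005],0]]'
```

```text
clock: 1.4
position: [0.4993, 0.0444, 0.2474]
ee_rot: [0.177, 0.984, -0.001, -0.001]
ft_force: [1.5, 1.4, -0.5]
grip_width: 0.002
clock: 2.02
position: [0.6526, -0.2134, 0.2474]
ee_rot: [0.168, 0.986, 0.0, -0.001]
ft_force: [0.0, 0.6, 0.5]
grip_width: 0.002
```

```bash
python3 -m jog '[[[0,-0.05,0],[0,0,0],0],[[0,0,0],[0,0,0],0],[[0,0,0],[0,0,0],0]]'; python3 - <<'E'
from h import *
m=snap("wrist","w1"); print(-np.array(m["view"])[:3,:3].T@np.array(m["view"])[:3,3])
from workcell import sensors
o=sensors.get_obs();print(o["position"],o["ee_rot"],o["ft_force"])
E
```

```text
clock: 2.4
position: [0.6523, -0.2692, 0.2442]
ee_rot: [0.17, 0.985, -0.001, -0.003]
ft_force: [-0.2, -0.3, 0.1]
grip_width: 0.002
[ 0.58864451 -0.24552988  0.36919094]
[ 0.65188248 -0.26971821  0.24440319] [ 0.17061976  0.98533243 -0.00145948 -0.00260203] [-0.75595532 -0.67270842  0.14944458]
```

View pics/w1.png

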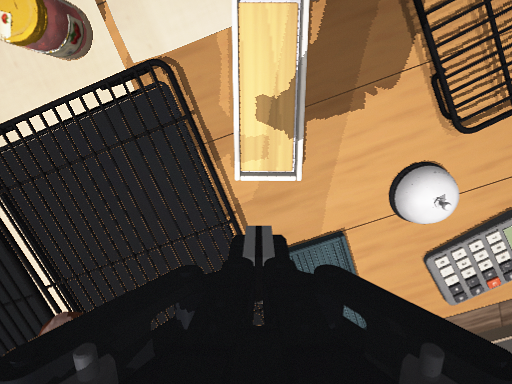

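```bash
python3 -m jog '[[[-0.05,0.018,0],[0,0,0],0],[[-0.045,0.016,0],[0,0,0],0],[[0,0,0],[0,0,0],0],[[0,0,0],[0,0,0],0]]'; python3 - <<'E'
from h import *
m=snap("wrist","w2")
from workcell import sensors
o=sensors.get_obs();print(o["position"],o["ee_rot"],o["ft_force"])
E
```

```text
clock: 2.95
position: [0.5555, -0.2291, 0.2424]
ee_rot: [0.166, 0.986, -0.0, -0.004]
ft_force: [0.3, -0.4, -0.5]
grip_width: 0.004
[ 0.5554544  -0.22933459  0.24229727] [ 1.66533939e-01  9.86028129e-01 -6.09033655e-04 -3.82169060e-03] [ 0.32424329 -0.44435133  0.39469104]
```

View pics/w2.png

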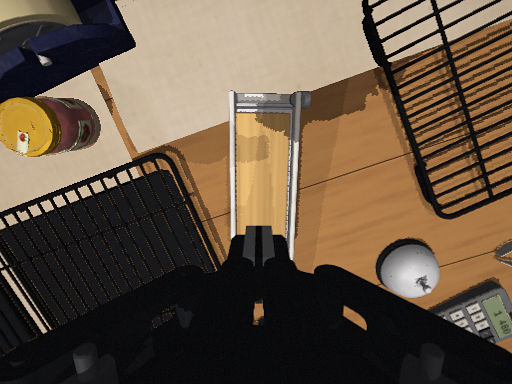

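```bash
cat > ov.py <<'E'
from h import *
def disp(O,yaw,zb):
    c,s=np.cos(yaw),np.sin(yaw)
    def T(p): p=np.atleast_2d(p).astype(float)/1000; return np.c_[O[0]+c*p[:,0]-s*p[:,1],O[1]+s*p[:,0]+c*p[:,1],zb+p[:,2]]
    return T
def draw(m,O,yaw,zb,bx,box,f,out):
    T=disp(O,yaw,zb); u0,u1,v0,v1=box
    im=cv2.resize(np.array(m["p"])[v0:v1,u0:u1,::-1],None,fx=f,fy=f,interpolation=cv2.INTER_CUBIC)
    def pl(pts,col):
        P=[]; pts=np.array(pts,float)
        for a,b in zip(pts[:-1],pts[1:]): P+= [a+(b-a)*t for t in np.linspace(0,1,10)]
        q=((proj(m,T(P))-[u0-.5,v0-.5])*f).astype(np.int32); cv2.polylines(im,[q],False,col,1)
    pl([(-106,-38,50),(96,-38,50),(96,38,50),(-106,38,50)],(0,0,255))
    pl([(-106,-32,50),(90,-32,50),(90,32,50),(-106,32,50)],(0,255,0))
    pl([(-94,-32,38.5),(-94,32,38.5),(-90,32,38.5),(-90,-32,38.5)],(255,0,0))
    pl([(bx-85,-32,45),(bx-85,28,45),(bx+85,28,45),(bx+85,-32,45),(bx-85,-32,45)],(255,0,255))
    cv2.imwrite(out,im)
E
python3 - <<'E'
from ov import *
O=(.5752,-.2290);yaw=np.radians(-20.1);zb=.0024
draw(load("w2"),O,yaw,zb,0,(215,315,80,240),5,"pics/o2.png")
draw(load("w1"),O,yaw,zb,0,(215,315,0,190),4,"pics/o1.png")
draw(load("top0"),O,yaw,zb,0,(250,310,155,240),7,"pics/o0.png")
E
```

```text
(no output)
```

View pics/o2.png

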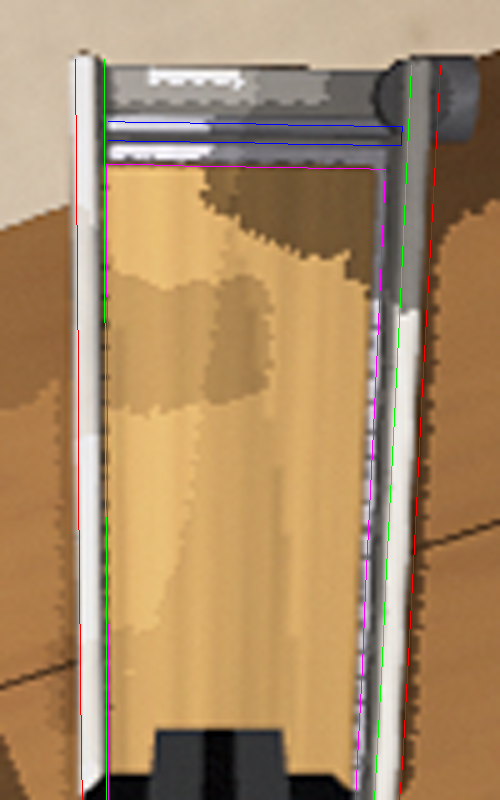

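View pics/o1.png

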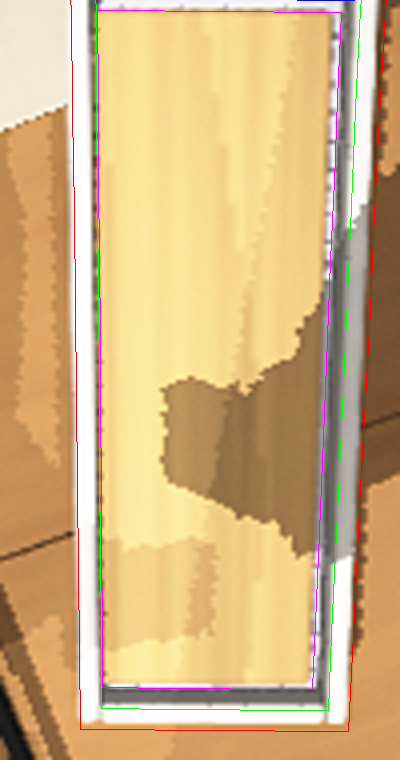

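View pics/o0.png

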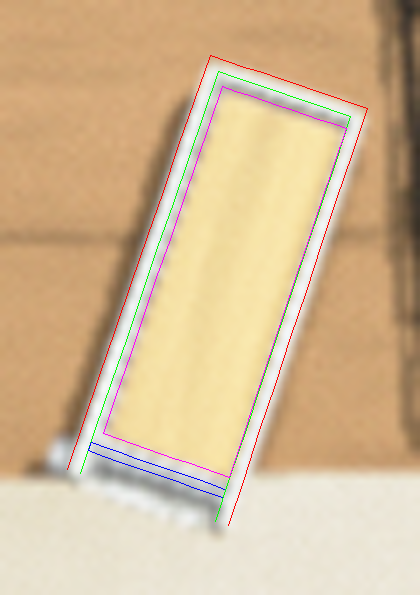

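```bash
python3 -m jog '[[[0.026,-0.007,-0.05],[0,0,-0.008],0],[[0.026,-0.007,-0.05],[0,0,-0.008],0],[[0,0,-0.05],[0,0,0],0],[[0,0,0],[0,0,0],0]]'; python3 -c "
from workcell import sensors
o=sensors.get_obs();print(o)"
```

```text
clock: 3.5
position: [0.6137, -0.243, 0.0893]
ee_rot: [0.173, 0.985, -0.001, -0.001]
ft_force: [0.3, 0.6, -0.1]
grip_width: -0.002
{'clock': 3.5, 'joint_pos': array([-0.08693857,  0.58437309,  0.54209282,  1.55625009, -0.32366641,
        1.09393722,  1.75567851]), 'joint_velocities': array([ 0.00034727, -0.02861253,  0.02290188, -0.09755818,  0.00233567,
        0.02018763, -0.00488696]), 'tau': array([  0.3610652 , -64.33552265,  12.14771569, -32.17017174,
        -0.24500448,  -0.93347384,   0.20237985]), 'position': array([ 0.61369433, -0.24297583,  0.08933   ]), 'ee_rot': array([ 1.72651175e-01,  9.84981966e-01, -8.55009215e-04, -1.16895560e-03]), 'ft_force': array([ 0.31858043,  0.59711363, -0.10608403]), 'torque': array([ 0.05151446, -0.00522787, -0.04878683]), 'grip_width': -0.0020825498509265336}
```

```bash
python3 -m jog '[[[0,-0.001,-0.012],[0,0,0],0],[[0,0,-0.006],[0,0,0],0],[[0,0,-0.001],[0,0,0],0]]';python3 -m jog '[[[0,0,-0.002],[0,0,0],0]]';python3 -m jog '[[[0,0,-0.001],[0,0,0],0]]'
```

```text
clock: 3.88
position: [0.6168, -0.2452, 0.0745]
ee_rot: [0.172, 0.985, -0.001, 0.002]
ft_force: [-0.2, 0.4, -0.7]
grip_width: 0.002
clock: 4.0
position: [0.6173, -0.2454, 0.0736]
ee_rot: [0.172, 0.985, -0.001, 0.003]
ft_force: [-0.2, 0.1, -0.7]
grip_width: 0.001
clock: 4.12
position: [0.6176, -0.2455, 0.0732]
ee_rot: [0.172, 0.985, -0.001, 0.004]
ft_force: [-0.8, -0.7, 0.0]
grip_width: 0.001
```

```bash
for i in 1; do python3 -m jog '[[[-0.001,0,-0.004],[0,0,0],0]]';python3 -m jog '[[[-0.001,0,-0.003],[0,0,0],0]]';python3 -m jog '[[[-0.001,0,-0.002],[0,0,0],0]]'; done
```

```text
clock: 4.25
position: [0.6168, -0.2455, 0.0696]
ee_rot: [0.172, 0.985, -0.001, 0.004]
ft_force: [-0.6, 0.8, -0.4]
grip_width: 0.001
clock: 4.38
position: [0.6157, -0.2455, 0.0663]
ee_rot: [0.172, 0.985, -0.001, 0.004]
ft_force: [-0.8, 0.2, 0.7]
grip_width: -0.001
clock: 4.5
position: [0.6155, -0.2454, 0.0649]
ee_rot: [0.172, 0.985, -0.001, 0.005]
ft_force: [1.3, 1.5, 8.9]
grip_width: 0.001
```

```bash
python3 -m jog '[[[0,0,0],[0,0,0],0]]';python3 -m jog '[[[-0.001,0,0],[0,0,0],0]]'
```

```text
clock: 4.62
position: [0.6158, -0.2455, 0.0655]
ee_rot: [0.172, 0.985, -0.001, 0.005]
ft_force: [-0.9, 0.1, 4.9]
grip_width: 0.0
clock: 4.75
position: [0.6155, -0.2454, 0.0661]
ee_rot: [0.172, 0.985, -0.001, 0.006]
ft_force: [1.7, 0.9, 2.9]
grip_width: -0.002
```

```bash
python3 -m jog '[[[-0.002,0.0005,-0.0012],[0,0.003,0],0]]';python3 -m jog '[[[-0.002,0.0007,-0.0006],[0,0.003,0],0]]'
```

```text
clock: 4.88
position: [0.6141, -0.2449, 0.0654]
ee_rot: [0.172, 0.985, -0.001, 0.005]
ft_force: [2.6, 1.0, 6.3]
grip_width: 0.005
clock: 5.0
position: [0.6126, -0.2444, 0.0654]
ee_rot: [0.172, 0.985, -0.002, 0.005]
ft_force: [0.5, -0.8, 5.7]
grip_width: -0.001
```

```bash
python3 -m jog '[[[-0.002,0.0007,-0.0006],[0,0.003,0],0]]';python3 -m jog '[[[-0.003,0.001,-0.0007],[0,0.003,0],0]]';python3 - <<'E'
from ov import *
m=snap("wrist","w3")
draw(m,(.574,-.2287),np.radians(-20.1),.0024,-5,(195,325,60,240),4,"pics/o3.png")
E
```

```text
clock: 5.12
position: [0.6112, -0.2438, 0.0654]
ee_rot: [0.172, 0.985, -0.002, 0.004]
ft_force: [2.6, 0.1, 5.8]
grip_width: 0.001
clock: 5.25
position: [0.6089, -0.243, 0.0654]
ee_rot: [0.172, 0.985, -0.002, 0.003]
ft_force: [2.7, 0.0, 6.3]
grip_width: -0.002
```

View pics/o3.png

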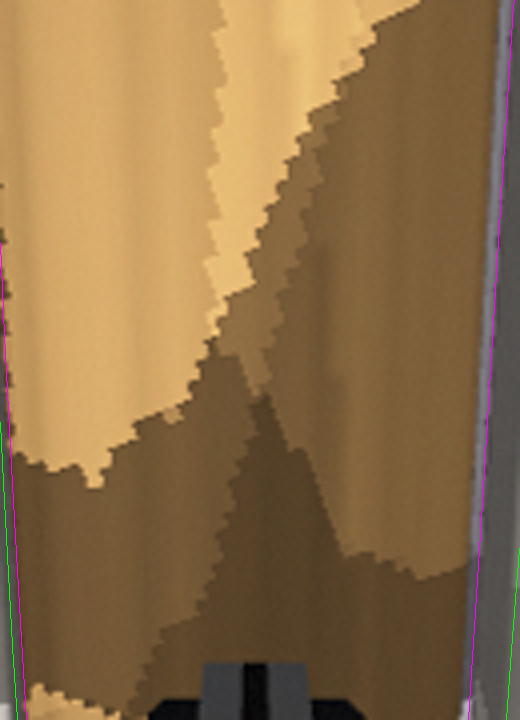

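Closed fingertips rest at (260,665) of the enlarged crop, board fills it; the front needs the whole picture.

```bash
python3 - <<'E'
from ov import *
m=load("w3")
draw(m,(.574,-.2287),np.radians(-20.1),.0024,-5,(170,350,0,120),4,"pics/o3b.png")
draw(snap("side","s1"),(.574,-.2287),np.radians(-20.1),.0024,-5,(210,335,180,260),6,"pics/o3c.png")
E
```

```text
(no output)
```

View pics/o3b.png

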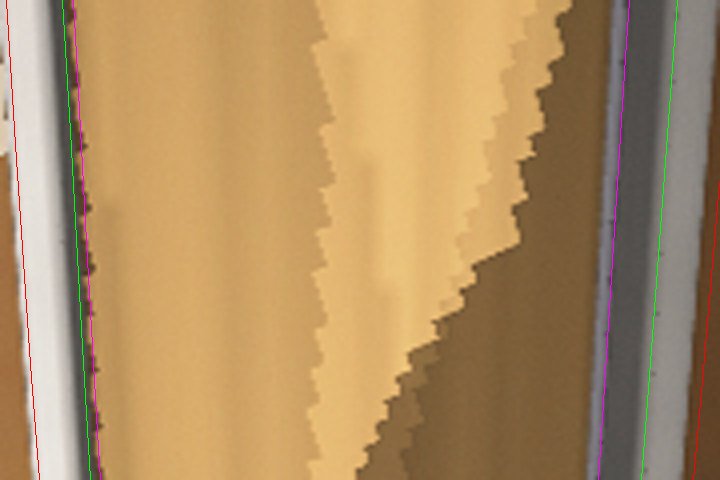

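View pics/o3c.png

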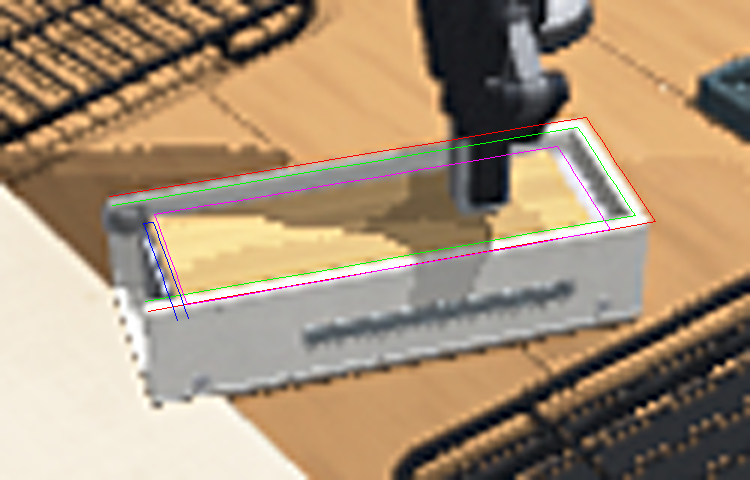

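```bash
python3 -m jog '[[[-0.002,0.0007,-0.0006],[0,0.003,0],0]]';python3 -m jog '[[[-0.002,0.0007,-0.0006],[0,0.002,0],0]]'; python3 -m jog '[[[-0.002,0.0007,-0.0007],[0,0.001,0],0]]'; python3 -m jog '[[[-0.001,0.0003,-0.0007],[0,0,0],0]]'; python3 - <<'E'
from ov import *
draw(snap("side","s2"),(.574,-.2287),np.radians(-20.1),.0024,-11,(210,335,180,260),6,"pics/o4.png")
E
```

```text
clock: 5.48
position: [0.6073, -0.2424, 0.0654]
ee_rot: [0.172, 0.985, -0.003, 0.003]
ft_force: [1.4, -0.7, 6.3]
grip_width: 0.002
clock: 5.6
position: [0.6061, -0.2419, 0.0654]
ee_rot: [0.172, 0.985, -0.003, 0.003]
ft_force: [3.9, -0.9, 6.1]
grip_width: 0.002
clock: 5.72
position: [0.605, -0.2416, 0.0655]
ee_rot: [0.172, 0.985, -0.004, 0.004]
ft_force: [3.5, -1.2, 5.3]
grip_width: 0.002
clock: 5.85
position: [0.6049, -0.2416, 0.0656]
ee_rot: [0.172, 0.985, -0.004, 0.005]
ft_force: [3.6, -0.4, 5.1]
grip_width: 0.001
```

View pics/o4.png

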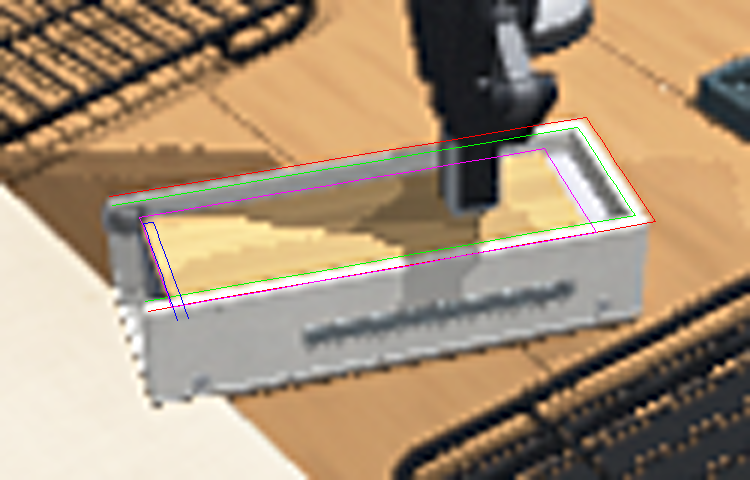

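```bash
python3 -m jog '[[[-0.0005,0.0002,-0.002],[0,0.003,0],0]]';python3 -m jog '[[[-0.001,0.0003,-0.002],[0,0.003,0],0]]'
```

```text
clock: 6.02
position: [0.6051, -0.2417, 0.0645]
ee_rot: [0.172, 0.985, -0.004, 0.004]
ft_force: [-0.2, 2.0, 13.5]
grip_width: -0.004
clock: 6.15
position: [0.6051, -0.2416, 0.0641]
ee_rot: [0.172, 0.985, -0.004, 0.004]
ft_force: [-0.1, 2.8, 16.7]
grip_width: 0.003
```

```bash
python3 -m jog '[[[-0.002,0.0007,-0.0017],[0,0.003,0],0]]';python3 -m jog '[[[-0.003,0.001,-0.0017],[0,0.003,0],0]]';python3 -m jog '[[[-0.003,0.001,-0.0017],[0,0.003,0],0]]'
```

```text
clock: 6.28
position: [0.605, -0.2415, 0.0645]
ee_rot: [0.171, 0.985, -0.005, 0.005]
ft_force: [4.3, -1.0, 13.2]
grip_width: -0.001
clock: 6.4
position: [0.6044, -0.2413, 0.0648]
ee_rot: [0.171, 0.985, -0.006, 0.006]
ft_force: [5.9, -2.2, 8.4]
grip_width: 0.005
clock: 6.52
position: [0.6035, -0.2411, 0.0649]
ee_rot: [0.171, 0.985, -0.006, 0.008]
ft_force: [5.7, -0.9, 7.3]
grip_width: 0.001
```

```bash
python3 -m jog '[[[0,0,-0.0025],[0,0.012,0],0]]';python3 -m jog '[[[-0.002,0.0007,-0.0025],[0,0.006,0],0]]';python3 -m jog '[[[-0.003,0.001,-0.0027],[0,0.006,0],0]]'
```

```text
clock: 6.65
position: [0.6041, -0.2413, 0.0639]
ee_rot: [0.171, 0.985, -0.007, 0.003]
ft_force: [-4.2, 3.0, 17.7]
grip_width: -0.0
clock: 6.78
position: [0.6042, -0.2412, 0.0639]
ee_rot: [0.171, 0.985, -0.008, 0.002]
ft_force: [2.6, 0.4, 17.8]
grip_width: 0.0
clock: 6.9
position: [0.6041, -0.2412, 0.064]
ee_rot: [0.171, 0.985, -0.009, 0.003]
ft_force: [5.9, -0.5, 16.3]
grip_width: -0.0
```

```bash
python3 -m jog '[[[-0.004,0.0015,-0.0027],[0.005,0.006,0],0]]';python3 -m jog '[[[-0.005,0.0018,-0.0028],[0.005,0.006,0],0]]'
```

```text
clock: 7.02
position: [0.6035, -0.241, 0.0645]
ee_rot: [0.171, 0.985, -0.008, 0.004]
ft_force: [8.8, -2.4, 15.2]
grip_width: -0.0
clock: 7.15
position: [0.602, -0.2405, 0.0646]
ee_rot: [0.171, 0.985, -0.007, 0.005]
ft_force: [7.8, -2.4, 11.7]
grip_width: -0.003
```

```bash
python3 - <<'E'
from ov import *
draw(snap("side","s3"),(.574,-.2287),np.radians(-20.1),.0024,-11,(210,335,180,260),6,"pics/o5.png")
E
```

```text
(no output)
```

View pics/o5.png

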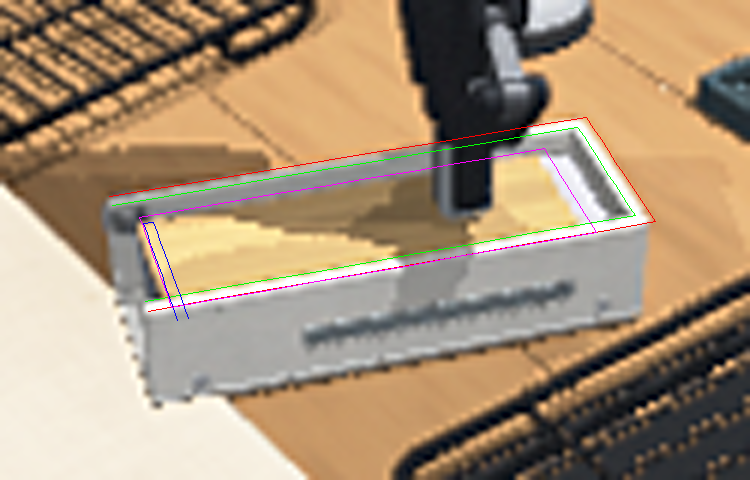

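```bash
python3 -m jog '[[[-0.003,0.001,-0.0035],[0.005,0.008,0],0]]';python3 -m jog '[[[-0.004,0.0015,-0.0033],[0.005,0.006,0],0]]'
```

```text
clock: 7.32
position: [0.6015, -0.2404, 0.064]
ee_rot: [0.171, 0.985, -0.005, 0.004]
ft_force: [3.9, 0.5, 18.1]
grip_width: 0.001
clock: 7.45
position: [0.6011, -0.2403, 0.0641]
ee_rot: [0.17, 0.985, -0.004, 0.005]
ft_force: [8.4, -1.4, 17.4]
grip_width: 0.0
```

```bash
python3 -m jog '[[[-0.005,0.0018,-0.0042],[0.004,0.006,0],0]]';python3 -m jog '[[[-0.006,0.002,-0.0042],[0.004,0.006,0],0]]'
```

```text
clock: 7.58
position: [0.6005, -0.2402, 0.0638]
ee_rot: [0.17, 0.985, -0.003, 0.007]
ft_force: [8.7, -2.5, 20.5]
grip_width: -0.0
clock: 7.7
position: [0.5991, -0.2397, 0.0638]
ee_rot: [0.17, 0.985, -0.003, 0.009]
ft_force: [8.9, -1.6, 21.7]
grip_width: 0.001
```

```bash
python3 -m jog '[[[-0.006,0.002,-0.0038],[0.003,0.012,0],0]]';python3 -m jog '[[[-0.006,0.002,-0.0038],[0.003,0.012,0],0]]'; python3 - <<'E'
from ov import *
draw(snap("side","s4"),(.574,-.2287),np.radians(-20.1),.0024,-11,(210,335,180,260),6,"pics/o6.png")
E
```

```text
clock: 7.82
position: [0.5976, -0.2391, 0.064]
ee_rot: [0.17, 0.985, -0.003, 0.009]
ft_force: [8.3, -1.5, 18.0]
grip_width: -0.003
clock: 7.95
position: [0.5959, -0.2385, 0.0641]
ee_rot: [0.17, 0.985, -0.003, 0.008]
ft_force: [8.0, -1.8, 18.0]
grip_width: 0.004
```

View pics/o6.png

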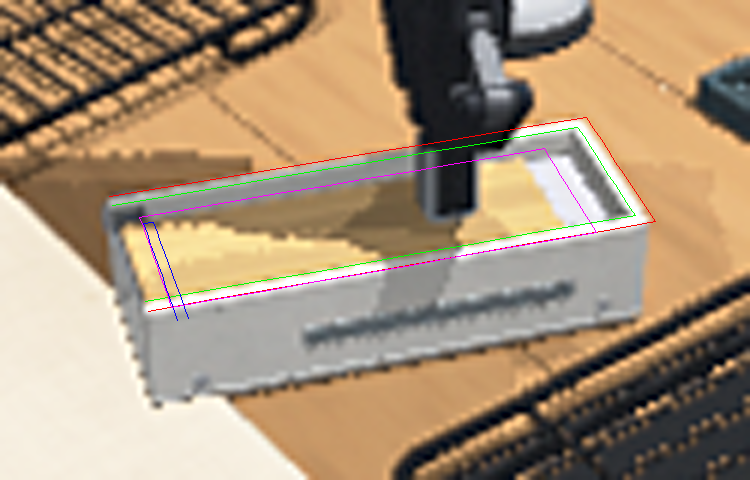

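```bash
python3 -m jog '[[[-0.007,0.0025,-0.0034],[0.003,0.012,0],0]]';python3 -m jog '[[[-0.007,0.0025,-0.0034],[0.003,0.012,0],0]]';python3 -m jog '[[[-0.007,0.0025,-0.0034],[0.003,0.012,0],0]]'
```

```text
clock: 8.12
position: [0.5927, -0.2373, 0.0643]
ee_rot: [0.17, 0.985, -0.003, 0.006]
ft_force: [7.6, -1.4, 17.1]
grip_width: -0.003
clock: 8.25
position: [0.5894, -0.2361, 0.0643]
ee_rot: [0.169, 0.986, -0.004, 0.005]
ft_force: [7.7, -1.7, 15.5]
grip_width: 0.002
clock: 8.38
position: [0.5863, -0.2349, 0.0643]
ee_rot: [0.169, 0.986, -0.004, 0.003]
ft_force: [7.2, -1.7, 16.9]
grip_width: -0.004
```

```bash
python3 -m jog '[[[-0.008,0.0029,-0.0034],[0.003,0.006,0],0],[[-0.008,0.0029,-0.0034],[0.003,0.006,0],0]]';python3 -m jog '[[[-0.008,0.0029,-0.0034],[0.003,0.006,0],0],[[-0.008,0.0029,-0.0034],[0.003,0.006,0],0]]'; python3 - <<'E'
from ov import *
draw(snap("side","s5"),(.574,-.2287),np.radians(-20.1),.0024,-40,(190,335,180,270),5,"pics/o7.png")
E
```

```text
clock: 8.62
position: [0.578, -0.232, 0.0643]
ee_rot: [0.169, 0.986, -0.003, 0.007]
ft_force: [7.2, -1.8, 17.3]
grip_width: 0.001
clock: 8.88
position: [0.5698, -0.2291, 0.0644]
ee_rot: [0.169, 0.986, -0.003, 0.01]
ft_force: [8.7, -2.0, 17.5]
grip_width: 0.002
```

View pics/o7.png

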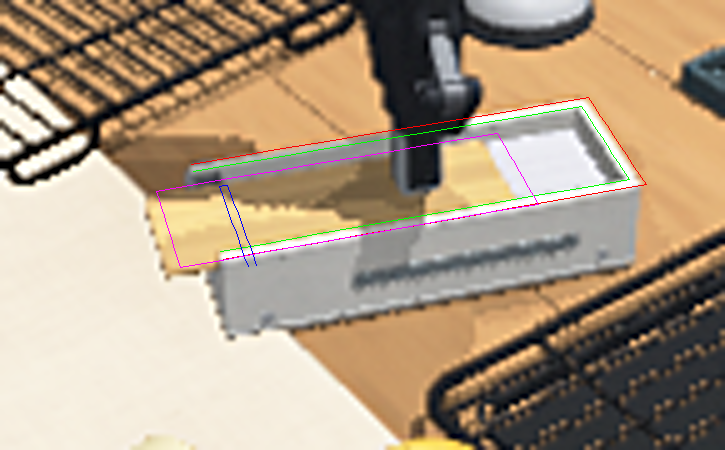

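```bash
python3 -m jog '[[[-0.008,0.0029,-0.0034],[0.002,0.012,0],0],[[-0.008,0.0029,-0.0034],[0.002,0.012,0],0]]';python3 -m jog '[[[-0.008,0.0029,-0.0034],[0.002,0.01,0],0],[[-0.008,0.0029,-0.0034],[0.002,0.01,0],0]]';python3 -m jog '[[[-0.007,0.0025,-0.0033],[0.002,0.01,0],0]]'; python3 - <<'E'
from ov import *
draw(snap("side","s6"),(.574,-.2287),np.radians(-20.1),.0024,-70,(190,335,180,270),5,"pics/o8.png")
E
```

```text
clock: 9.18
position: [0.5613, -0.226, 0.0644]
ee_rot: [0.169, 0.986, -0.004, 0.008]
ft_force: [8.0, -2.7, 17.8]
grip_width: 0.004
clock: 9.43
position: [0.5534, -0.223, 0.0645]
ee_rot: [0.169, 0.986, -0.005, 0.008]
ft_force: [7.7, -1.7, 18.3]
grip_width: -0.002
clock: 9.55
position: [0.5504, -0.222, 0.0646]
ee_rot: [0.169, 0.986, -0.006, 0.007]
ft_force: [7.3, -2.0, 17.9]
grip_width: -0.001
```

View pics/o8.png

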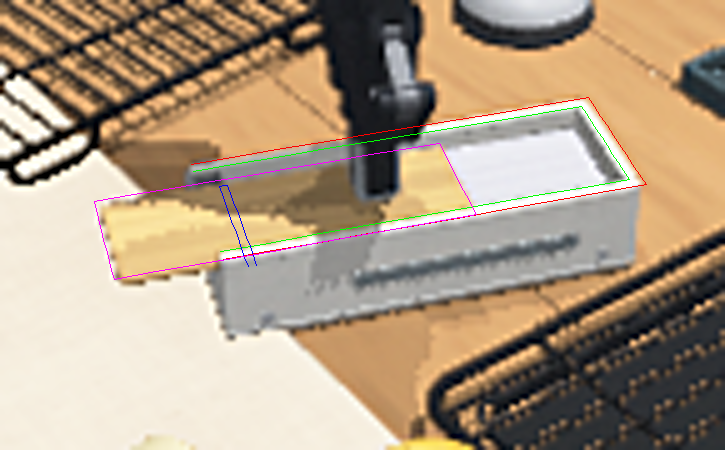

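```bash
python3 -m jog '[[[-0.007,0.0025,-0.0033],[0.002,0.01,0],0]]'; python3 -m jog '[[[0,0,0],[0,0,0],0]]';  python3 -m jog '[[[0,0,0.01],[0,0,0],0],[[0,0,0.03],[0,0,0],0],[[-0.03,0.011,0.045],[0,0,0],0],[[-0.03,0.011,0.045],[0,0,0],0],[[0,0,0],[0,0,0],0]]'; python3 - <<'E'
from ov import *
for n,t,b in (("side","s7",(170,330,180,270)),("wrist","w7",(170,330,60,190)),("top","t7",(240,320,150,260))):
    draw(snap(n,t),(.574,-.2287),np.radians(-20.1),.0024,-71,b,5,f"pics/o9{t}.png")
from workcell import sensors
o=sensors.get_obs();print(o["position"],o["ee_rot"],o["ft_force"])
E
```

```text
clock: 9.72
position: [0.547, -0.2208, 0.0645]
ee_rot: [0.169, 0.986, -0.006, 0.007]
ft_force: [7.3, -1.8, 18.3]
grip_width: 0.002
clock: 9.85
position: [0.5472, -0.2208, 0.0654]
ee_rot: [0.168, 0.986, -0.006, 0.007]
ft_force: [-1.7, 1.3, 3.3]
grip_width: 0.004
clock: 10.48
position: [0.4827, -0.1986, 0.1982]
ee_rot: [0.169, 0.986, -0.007, 0.004]
ft_force: [0.5, -0.5, -0.5]
grip_width: -0.007
[ 0.48273791 -0.19803445  0.19434767] [ 0.1685194   0.98566947 -0.00737398  0.00158942] [-0.16228974 -0.78369091 -0.52050599]
```

View pics/o9s7.png

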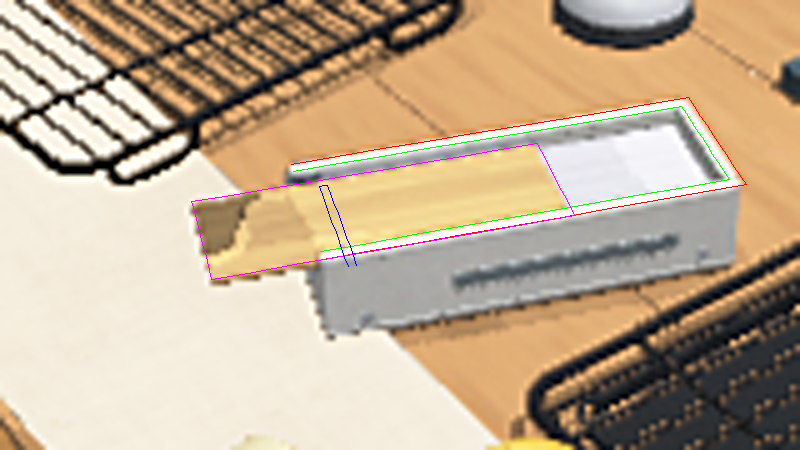

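View pics/w7.png

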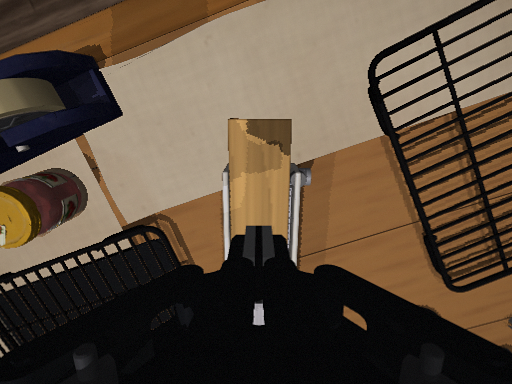

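View pics/o9t7.png

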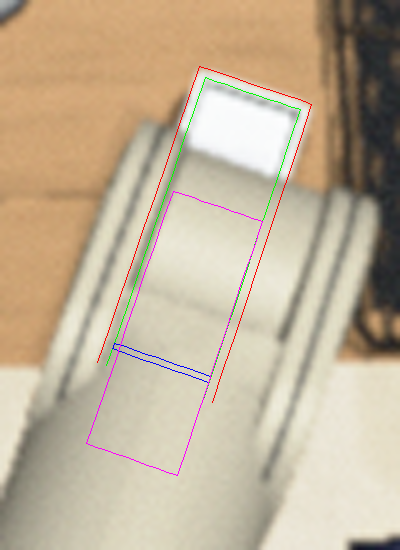

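```bash
python3 - <<'E'
from ov import *
m=load("w7"); uv,P=cloud(m,215,310,110,215); print(np.histogram(P[:,2],bins=np.arange(0,.07,.005))[0])
k=(P[:,2]>.04)&(P[:,2]<.052)&(uv[:,1]<166); Q=P[k]; print(np.median(Q[:,2]),cv2.minAreaRect(Q[:,:2].astype(np.float32)))
Q=Q-[.574,-.2287,0]; a=np.radians(-20.1); X=Q[:,0]*np.cos(a)+Q[:,1]*np.sin(a); Y=-Q[:,0]*np.sin(a)+Q[:,1]*np.cos(a)
print(X.min(),X.max(),Y.min(),Y.max(), np.polyfit(X,Q[:,2],1))
for lo in (-.155,-.145,-.135,-.125): s=(X>lo)&(X<lo+.01);print(lo,Y[s].min(),Y[s].max())
draw(m,(.574,-.2287),np.radians(-20.1),.0024,-71,(190,330,100,235),5,"pics/o10.png")
E
```

```text
[2953    7   10   12   10   13   30   38  162 5992  645    0    0    0]
0.04802320104945046 ((0.44769197702407837, -0.18610425293445587), (0.059989944100379944, 0.044210150837898254), 69.61088562011719)
-0.1554607374655972 -0.11127084227066193 -0.03343036157906556 0.02659324102100049 [0.00164965 0.04824481]
-0.155 -0.03288171878971485 0.02592963033723148
-0.145 -0.03318298909617613 0.026478278667097184
-0.135 -0.03343036157906556 0.02659324102100049
-0.125 -0.03246147811281711 0.02628590341327358
```

View pics/o10.png

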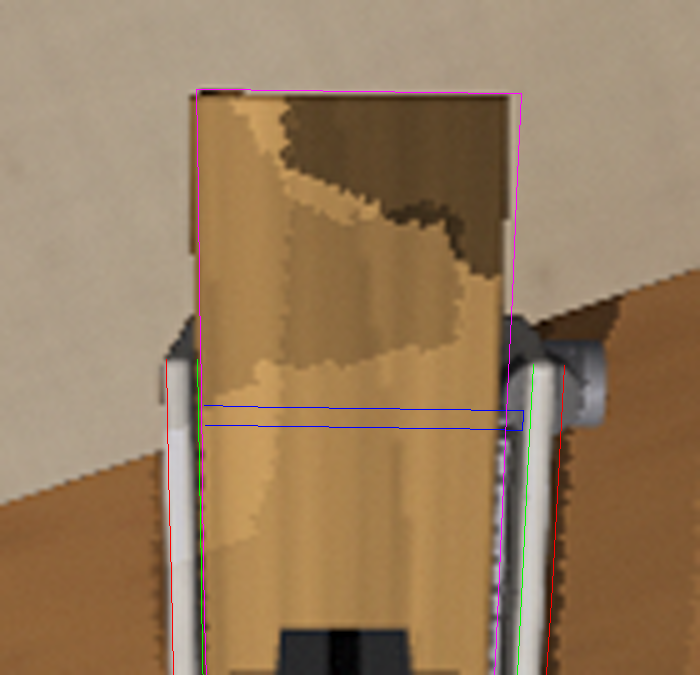

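```bash
python3 -m jog '[[[-0.018,0.006,0],[0.007,0,-0.007],100],[[-0.018,0.006,0],[0.008,0,-0.007],100],[[0,0,-0.03],[0,0,0],100],[[0,0,-0.03],[0,0,0],100],[[0,0,-0.001],[0,0,0],100]]' ; python3 -m jog '[[[0,0,0],[0,0,0],100],[[0,0,0],[0,0,0],100]]'; python3 - <<'E'
from h import *
snap("wrist","w8"); snap("side","s8")
from workcell import sensors
o=sensors.get_obs();print(o["position"],o["ee_rot"],o["ft_force"],o["grip_width"])
E
```

```text
clock: 11.25
position: [0.444, -0.1859, 0.1256]
ee_rot: [0.176, 0.984, -0.002, -0.006]
ft_force: [0.3, -0.5, 0.7]
grip_width: 1.001
clock: 11.5
position: [0.4445, -0.1864, 0.1262]
ee_rot: [0.176, 0.984, -0.003, -0.006]
ft_force: [0.4, 0.6, 0.3]
grip_width: 0.999
[ 0.44458738 -0.18636277  0.12630545] [ 0.17598731  0.98437037 -0.00266662 -0.00602828] [-0.09350377  0.28940024 -1.30571304] 1.0000210886331433
```

View pics/w8.png

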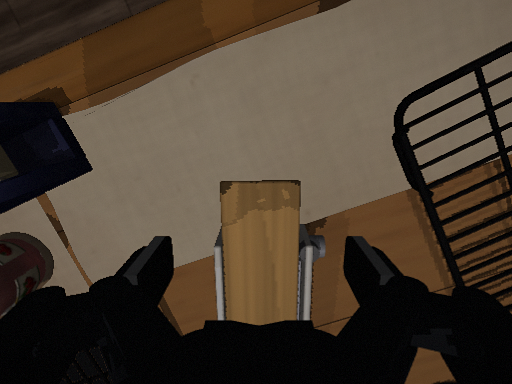

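View pics/s8.png

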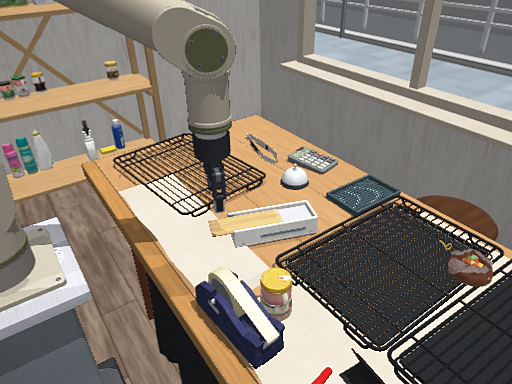

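```bash
python3 - <<'E'
from h import *
m=load("w8")
for b in ((140,175,232,300),(342,380,232,300)):
    uv,P=cloud(m,*b); k=P[:,2]>.08; Q=P[k]; print(np.percentile(Q[:,2],[0,1,3,10]), Q[np.argsort(Q[:,2])[:40]].mean(0))
uv,P=cloud(m,210,310,175,240); k=(P[:,2]>.04)&(P[:,2]<.053)&(uv[:,1]<222);print(cv2.minAreaRect(P[k,:2].astype(np.float32)),np.median(P[k,2]))
E
```

```text
[0.12132949 0.12275764 0.12429173 0.1278195 ] [ 0.42968605 -0.22581828  0.12268459]
[0.12027605 0.12211324 0.12390055 0.12725653] [ 0.46044889 -0.14599312  0.1221211 ]
((0.44154608249664307, -0.1839980036020279), (0.060129180550575256, 0.03200588375329971), 70.53257751464844) 0.04799460663668509
```

```bash
python3 -m jog '[[[0.001,0.0015,-0.03],[0.002,-0.004,0],100],[[0,0,-0.025],[0,-0.004,0],100],[[0,0,-0.012],[0,-0.003,0],100],[[0,0,-0.002],[0,0,0],100]]'; python3 -m jog '[[[0,0,-0.001],[0,0,0],100]]'
```

```text
clock: 12.1
position: [0.4481, -0.1851, 0.0584]
ee_rot: [0.176, 0.984, -0.0, 0.002]
ft_force: [1.4, -0.8, 0.6]
grip_width: 1.0
clock: 12.22
position: [0.4485, -0.1852, 0.058]
ee_rot: [0.176, 0.984, -0.0, 0.003]
ft_force: [-0.3, 0.0, -0.7]
grip_width: 1.003
```

```bash
python3 -m jog '[[[-0.002,-0.001,-0.005],[0,0.002,0],100],[[-0.001,-0.0005,-0.002],[0,0.002,0],100]]'; python3 -m jog '[[[-0.0005,0,-0.001],[0,0,0],72],[[-0.0005,0,0],[0,0,0],72]]'; python3 - <<'E'
from h import *
m=snap("wrist","w9")
from workcell import sensors
o=sensors.get_obs();print(o["position"],o["grip_width"])
E
```

```text
clock: 12.48
position: [0.4462, -0.1869, 0.0518]
ee_rot: [0.176, 0.984, -0.0, 0.002]
ft_force: [0.4, 0.5, -0.6]
grip_width: 0.998
clock: 12.72
position: [0.4453, -0.1869, 0.0509]
ee_rot: [0.176, 0.984, -0.0, 0.002]
ft_force: [0.0, 1.2, -0.2]
grip_width: 0.718
[ 0.44528729 -0.18690314  0.05088447] 0.7235381268567405
```

View pics/w9.png

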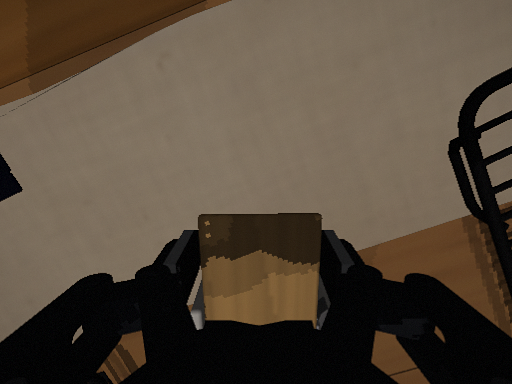

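```bash
python3 - <<'E'
from h import *
m=load("w9")
for b in ((165,197,226,300),(323,360,226,300)):
    uv,P=cloud(m,*b); k=(P[:,2]>.02); Q=P[k]; print(np.histogram(Q[:,2],bins=np.arange(.02,.08,.004)), Q[np.argsort(Q[:,2])[:20]].mean(0))
E
```

```text
(array([  0,   0,   0,   0,   1,  22,  98, 154, 185, 172, 195, 180, 200,
       277]), array([0.02 , 0.024, 0.028, 0.032, 0.036, 0.04 , 0.044, 0.048, 0.052,
       0.056, 0.06 , 0.064, 0.068, 0.072, 0.076])) [ 0.4369552  -0.21962421  0.04248011]
(array([  0,   0,   3,   8,  18,  38,  65, 103, 169, 203, 218, 220, 198,
       287]), array([0.02 , 0.024, 0.028, 0.032, 0.036, 0.04 , 0.044, 0.048, 0.052,
       0.056, 0.06 , 0.064, 0.068, 0.072, 0.076])) [ 0.48520434 -0.16180764  0.03527445]
```

```bash
python3 -m jog '[[[-0.0003,0,-0.0018],[0,0,0],71],[[-0.0003,0,-0.0005],[0,0,0],60]]' 40;  python3 -m jog '[[[0,0,0],[0,0,0],50],[[0,0,0],[0,0,0],40]]' 60
```

```text
clock: 13.02
position: [0.4452, -0.1865, 0.0488]
ee_rot: [0.175, 0.985, -0.0, 0.002]
ft_force: [-0.3, 1.1, 2.5]
grip_width: 0.685
clock: 13.28
position: [0.4453, -0.1864, 0.0489]
ee_rot: [0.175, 0.985, -0.0, 0.002]
ft_force: [-0.1, 1.9, 1.9]
grip_width: 0.677
```

```bash
python3 -m jog '[[[0,0,0.006],[0,0,0],40],[[-0.001,0,0.008],[0,0,0],40],[[-0.002,0,0.012],[0,0,0],40],[[0,0,0.012],[0,0,0],40],[[0,0,0],[0,0,0],40]]';python3 - <<'E'
from h import *
m=snap("wrist","w10");s=snap("side","s10");im=np.array(s["p"])[120:270,170:370,::-1]; cv2.imwrite("pics/c10.png",cv2.resize(im,None,fx=4,fy=4,interpolation=cv2.INTER_CUBIC))
E
```

```text
clock: 13.9
position: [0.4416, -0.1871, 0.0899]
ee_rot: [0.176, 0.984, -0.0, 0.002]
ft_force: [0.6, 0.1, -0.3]
grip_width: 0.677
```

View pics/w10.png

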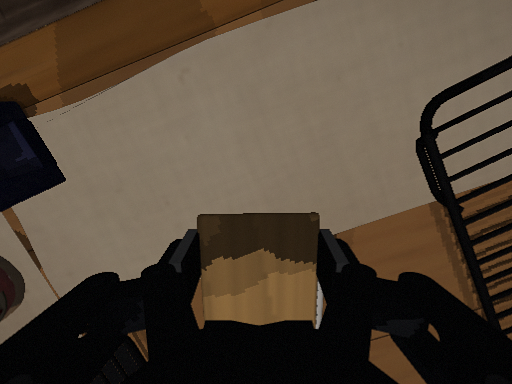

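View pics/c10.png

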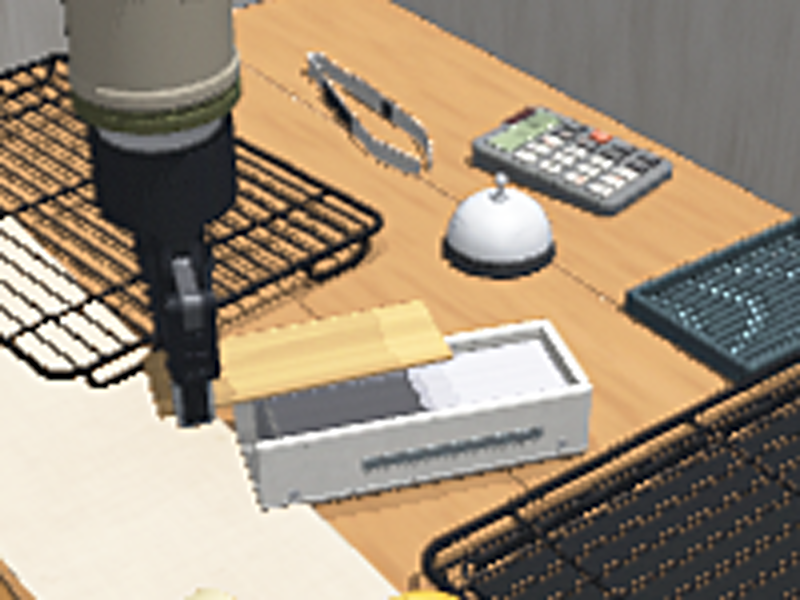

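```bash
python3 -m jog '[[[0,0,0.02],[0,0,0],40],[[0,0,0.03],[0,0,0],40],[[0.001,0.02,0.01],[0,0,0.02],40],[[0.002,0.035,0],[0,0,0.04],40],[[0.002,0.035,0],[0,0,0.05],40]]';python3 -m jog '[[[0.002,0.035,0],[0,0,0.05],40],[[0.003,0.035,0],[0,0,0.05],40],[[0.003,0.035,0],[0,0,0.05],40],[[0.003,0.035,0],[0,0,0.05],40],[[0.003,0.035,0],[0,0,0.05],40]]'
```

```text
clock: 14.62
position: [0.4443, -0.0968, 0.1489]
ee_rot: [0.123, 0.992, -0.001, -0.0]
ft_force: [1.2, -0.7, -0.9]
grip_width: 0.675
clock: 15.25
position: [0.457, 0.0837, 0.147]
ee_rot: [-0.006, 1.0, -0.001, -0.001]
ft_force: [0.5, -0.6, -0.7]
grip_width: 0.678
```

```bash
python3 -m jog '[[[0.002,0.03,-0.01],[0,0,0.05],40],[[0.002,0.025,-0.01],[0,0,0.04],40],[[0.001,0.01,-0.01],[0,0,0.015],40],[[0,0,0],[0,0,0],40],[[0,0,0],[0,0,0],40]]'; python3 - <<'E'
from h import *
from workcell import sensors
o=sensors.get_obs();print(o["position"],o["ee_rot"],o["ft_force"])
q=o["ee_rot"];print(2*np.degrees(np.arctan2(q[1],q[0]))-90)
s=snap("side","s11");t=snap("top","t11"); snap("wrist","w11")
im=np.array(s["p"])[100:240,90:300,::-1]; cv2.imwrite("pics/c11.png",cv2.resize(im,None,fx=3.5,fy=3.5,interpolation=cv2.INTER_CUBIC))
E
```

```text
clock: 15.88
position: [0.4614, 0.1516, 0.1129]
ee_rot: [-0.062, 0.998, -0.003, -0.003]
ft_force: [-0.8, -0.5, -0.3]
grip_width: 0.679
[0.46143323 0.15159908 0.11289976] [-0.06179793  0.99808126 -0.00265461 -0.0027869 ] [-0.78904497 -0.5038542  -0.33203239]
97.08608833125595
```

View pics/c11.png

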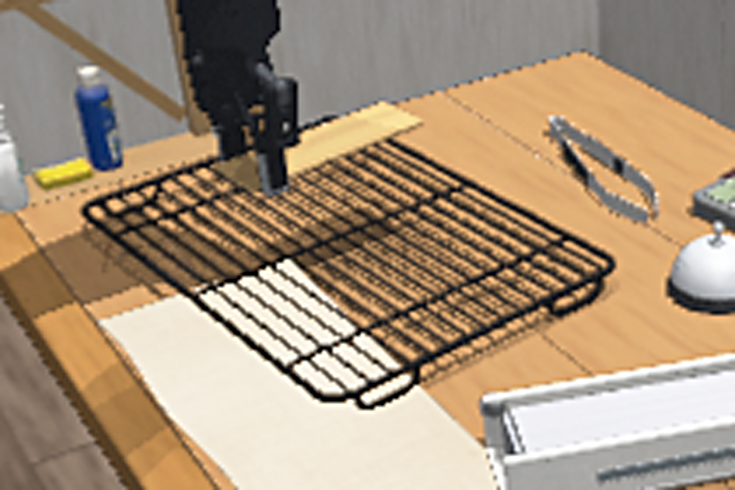

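View pics/w11.png

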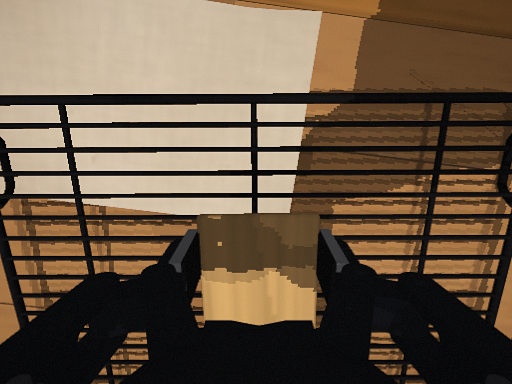

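View pics/t11.png

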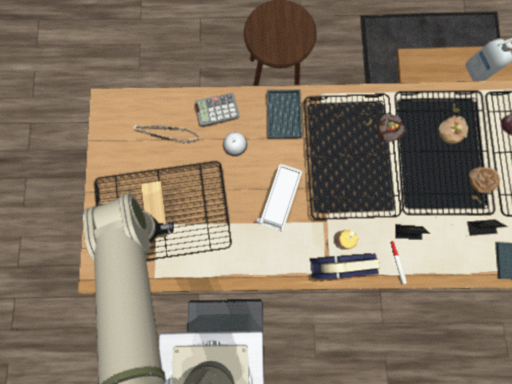

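```bash
python3 - <<'E'
from h import *
m=load("s11")
uv,P=cloud(m,150,215,125,165)
hsv=cv2.cvtColor(np.array(m["p"]),cv2.COLOR_RGB2HSV)[uv[:,1],uv[:,0]].astype(int)
k=(P[:,2]>.085)&(P[:,2]<.13)&(P[:,0]>.5)&(hsv[:,2]>120);Q=P[k]; print(k.sum(),np.median(Q,0))
c=np.polyfit(Q[:,0],Q[:,2],1);print(c,np.polyval(c,[.46,.60]),Q.min(0),Q.max(0),cv2.minAreaRect(Q[:,:2].astype(np.float32)))
E
python3 -m jog '[[[0,-0.0005,-0.03],[0,0.005,0],40],[[0,-0.0005,-0.025],[0,0.005,0],40],[[0,-0.0005,-0.01],[0,0.003,0],40],[[0,0,0],[0,0,0],40]]'
```

```text
330 [0.55493397 0.16016569 0.11172857]
[0.02230292 0.09928478] [0.10954412 0.11266653] [0.50048603 0.12782334 0.10732387] [0.61229957 0.20272806 0.11506013] ((0.5536473393440247, 0.16473044455051422), (0.11129377782344818, 0.06091023609042168), 9.487546920776367)
clock: 16.52
position: [0.4632, 0.1492, 0.049]
ee_rot: [-0.06, 0.998, -0.001, -0.007]
ft_force: [0.1, 0.6, 0.4]
grip_width: 0.679
```

```bash
python3 -m jog '[[[-0.0005,0.0005,-0.004],[-0.001,0.01,0],40],[[-0.0005,0,-0.003],[0,0.01,0],40]]'; python3 -m jog '[[[-0.0005,0,-0.002],[0,0.005,0],40]]'; python3 - <<'E'
from h import *
m=snap("side","s12")
uv,P=cloud(m,150,215,135,180)
hsv=cv2.cvtColor(np.array(m["p"]),cv2.COLOR_RGB2HSV)[uv[:,1],uv[:,0]].astype(int)
im=np.array(m["p"])[120:200,130:240,::-1]; cv2.imwrite("pics/c12.png",cv2.resize(im,None,fx=6,fy=6,interpolation=cv2.INTER_CUBIC))
k=(P[:,2]>.03)&(P[:,0]>.5)&(P[:,2]<.06)&(hsv[:,2]>120)
Q=P[k]; print(k.sum(),np.median(Q,0))
c=np.polyfit(Q[:,0],Q[:,2],1);print(c,np.polyval(c,[.46,.60]),Q.min(0),Q.max(0),cv2.minAreaRect(Q[:,:2].astype(np.float32)))
E
```

```text
clock: 16.77
position: [0.4632, 0.1501, 0.0433]
ee_rot: [-0.06, 0.998, -0.0, -0.016]
ft_force: [0.9, -0.3, -0.3]
grip_width: 0.679
clock: 16.9
position: [0.4629, 0.1503, 0.0415]
ee_rot: [-0.06, 0.998, 0.0, -0.019]
ft_force: [-0.5, 0.0, -0.5]
grip_width: 0.681
338 [0.5554624  0.15732067 0.03743022]
[-0.01487749  0.04552296] [0.03867931 0.03659646] [0.50103217 0.12746078 0.03041168] [0.63981957 0.23122117 0.04125547] ((0.575297474861145, 0.16878274083137512), (0.16507074236869812, 0.07069838047027588), 20.874731063842773)
```

View pics/c12.png

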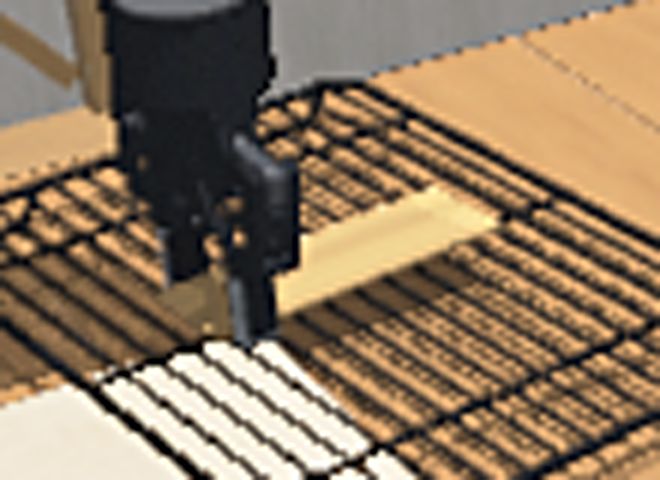

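```bash
python3 -m jog '[[[-0.0005,0,-0.002],[0,0,0],40]]';python3 -m jog '[[[-0.0005,0,-0.0015],[0,0,0],40]]';python3 -m jog '[[[-0.0005,0,-0.0015],[0,0,0],40]]'
```

```text
clock: 17.08
position: [0.4629, 0.1503, 0.0405]
ee_rot: [-0.06, 0.998, 0.0, -0.019]
ft_force: [-10.2, -4.3, 34.7]
grip_width: 0.68
clock: 17.2
position: [0.4629, 0.1503, 0.0406]
ee_rot: [-0.06, 0.998, 0.0, -0.019]
ft_force: [-7.6, -2.8, 24.1]
grip_width: 0.677
clock: 17.32
position: [0.4629, 0.1503, 0.0406]
ee_rot: [-0.06, 0.998, 0.001, -0.018]
ft_force: [-6.5, -3.7, 20.4]
grip_width: 0.676
```

```bash
python3 -m jog '[[[0,0,0.001],[0,0.008,0],40]]';python3 -m jog '[[[0,0,0.0005],[-0.002,0.012,0],40]]';python3 -m jog '[[[0,0,0.0003],[-0.002,0.01,0],40]]'; python3 - <<'E'
from h import *
m=snap("side","s13")
uv,P=cloud(m,150,215,135,180)
hsv=cv2.cvtColor(np.array(m["p"]),cv2.COLOR_RGB2HSV)[uv[:,1],uv[:,0]].astype(int)
im=np.array(m["p"])[120:200,130:240,::-1]; cv2.imwrite("pics/c13.png",cv2.resize(im,None,fx=6,fy=6,interpolation=cv2.INTER_CUBIC))
k=(P[:,2]>.03)&(P[:,0]>.5)&(P[:,2]<.06)&(hsv[:,2]>120)
Q=P[k]; print(k.sum(),np.median(Q,0))
c=np.polyfit(Q[:,0],Q[:,2],1);print(c,np.polyval(c,[.46,.60]))
E
```

```text
clock: 17.45
position: [0.463, 0.1503, 0.0421]
ee_rot: [-0.06, 0.998, 0.001, -0.022]
ft_force: [-0.4, 0.8, -0.3]
grip_width: 0.674
clock: 17.58
position: [0.463, 0.1504, 0.0428]
ee_rot: [-0.06, 0.998, 0.001, -0.028]
ft_force: [-0.2, 0.7, -0.7]
grip_width: 0.679
clock: 17.7
position: [0.463, 0.1504, 0.043]
ee_rot: [-0.06, 0.998, -0.0, -0.034]
ft_force: [-0.2, -0.3, -0.7]
grip_width: 0.677
326 [0.55678298 0.15803814 0.03587323]
[-0.0397112   0.05806068] [0.03979353 0.03423396]
```

View pics/c13.png

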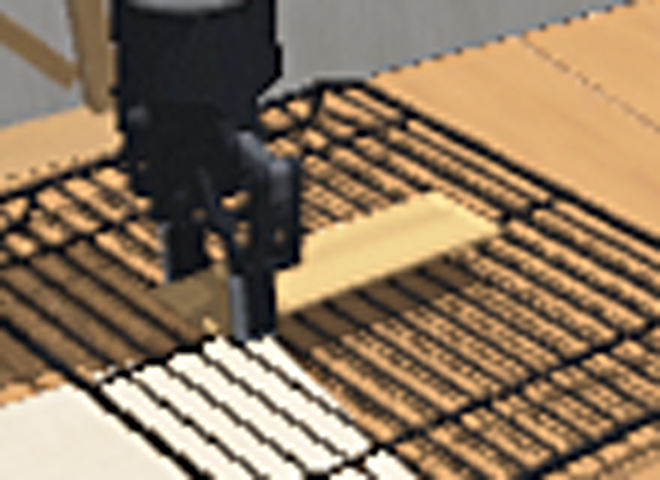

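```bash
python3 -m jog '[[[-0.0003,-0.0002,0],[-0.001,0.012,0],40]]';python3 -m jog '[[[-0.0003,0,-0.0008],[-0.001,0.008,0],40]]'; python3 -m jog '[[[-0.0003,0,-0.0006],[0,0,0],40]]'
```

```text
clock: 17.88
position: [0.4627, 0.1503, 0.0429]
ee_rot: [-0.06, 0.997, -0.0, -0.04]
ft_force: [-0.4, -0.0, -0.4]
grip_width: 0.675
clock: 18.0
position: [0.4626, 0.1502, 0.042]
ee_rot: [-0.06, 0.997, -0.001, -0.044]
ft_force: [0.7, -0.4, 0.9]
grip_width: 0.677
clock: 18.12
position: [0.4625, 0.1503, 0.0414]
ee_rot: [-0.06, 0.997, -0.001, -0.044]
ft_force: [0.8, -1.0, 1.7]
grip_width: 0.682
```

```bash
python3 -m jog '[[[0,0,0],[0,0,0],70],[[0,0,0],[0,0,0],74],[[0,0,0],[0,0,0],80]]' 20; python3 - <<'E'
from h import *
snap("wrist","w14")
m=snap("side","s14")
im=np.array(m["p"])[120:200,130:240,::-1]; cv2.imwrite("pics/c14.png",cv2.resize(im,None,fx=6,fy=6,interpolation=cv2.INTER_CUBIC))
E
```

```text
clock: 18.5
position: [0.4622, 0.1503, 0.0412]
ee_rot: [-0.06, 0.997, -0.001, -0.045]
ft_force: [1.1, -0.2, -0.7]
grip_width: 0.799
```

View pics/c14.png

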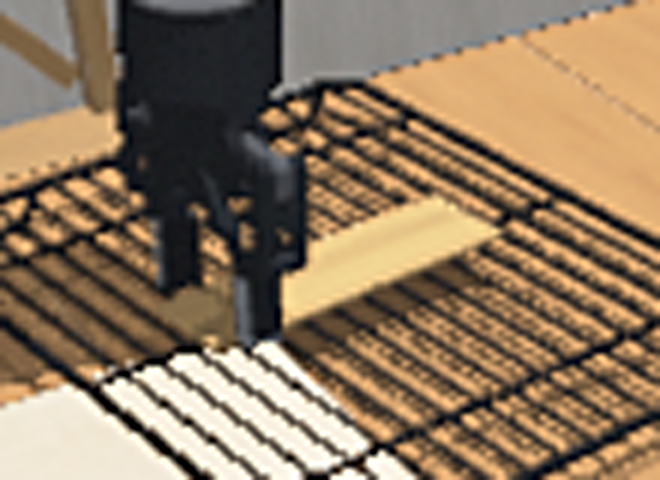

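View pics/w14.png

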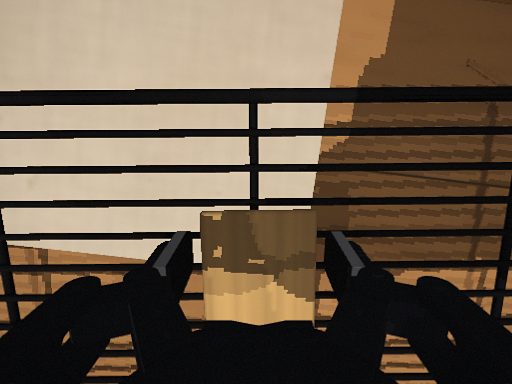

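Board is free of the fingers (clear gaps at columns 190–200 and 316–330). Open fully, rise and check.

```bash
python3 -m jog '[[[0,0,0.001],[0,0,0],100],[[0,0,0.01],[0,0,0],100],[[0,0,0.03],[0,-0.02,0],100],[[0,0,0.05],[0,-0.04,0],100],[[-0.03,0,0.05],[0,-0.02,0],100]]'; python3 -m jog '[[[-0.04,0.05,0.03],[0,0,0],100],[[-0.03,0.055,0.03],[0,0,0],100],[[-0.02,0.055,0],[0,0,0],100],[[0,0.055,0],[0,0,0],100],[[0,0.05,0],[0,0,0],100]]'; python3 - <<'E'
from h import *
m=snap("top","t15"); s=snap("side","s15")
im=np.array(m["p"])[145:275,80:250,::-1]; cv2.imwrite("pics/c15.png",cv2.resize(im,None,fx=4.5,fy=4.5,interpolation=cv2.INTER_CUBIC))
from workcell import sensors
o=sensors.get_obs();print(o["position"],o["ft_force"])
for n,mm,b in(("top",m,(135,180,170,250)),("side",s,(140,220,130,190))):
    uv,P=cloud(mm,*b); hsv=cv2.cvtColor(np.array(mm["p"]),cv2.COLOR_RGB2HSV)[uv[:,1],uv[:,0]].astype(int)
    k=(hsv[:,0]>18)&(hsv[:,0]<32)&(hsv[:,1]>55)&(hsv[:,2]>190)&(P[:,2]>.022)&(P[:,2]<.04); Q=P[k]
    A=np.c_[Q[:,:2]-Q[:,:2].mean(0),np.ones(len(Q))]; print(n,len(Q),np.linalg.lstsq(A,Q[:,2],rcond=None)[0]); 
    Z=toworld(mm,uv[k],z=.031); print(cv2.minAreaRect(Z[:,:2].astype(np.float32)))
uv,Q=cloud(m,90,235,155,270);k=(Q[:,2]>.014)&(Q[:,2]<.04);print("rack",cv2.minAreaRect(Q[k,:2].astype(np.float32)))
a=np.array(load("top0")["p"]).astype(int);d=np.abs(np.array(m["p"]).astype(int)-a).sum(2)
for nm,(u0,u1,v0,v1) in dict(jar=(335,362,225,252),bell=(220,250,130,158)).items(): print(nm,d[v0:v1,u0:u1].mean())
E
```

```text
clock: 19.23
position: [0.4311, 0.1488, 0.1849]
ee_rot: [-0.059, 0.998, -0.005, -0.006]
ft_force: [0.2, 1.4, 1.5]
grip_width: 1.004
clock: 19.85
position: [0.3464, 0.4068, 0.2498]
ee_rot: [-0.055, 0.998, 0.0, 0.001]
ft_force: [1.2, -0.7, 0.1]
grip_width: 0.999
[0.34444883 0.40971745 0.24872964] [-0.77694796 -0.02700509  0.28127759]
top 916 [ 0.00046865 -0.00987627  0.03119659]
((0.5252065062522888, 0.15897336602210999), (0.16746270656585693, 0.05765523761510849), 7.793548107147217)
side 506 [-0.00070816  0.000339    0.03252197]
((0.5255330801010132, 0.16182778775691986), (0.16680318117141724, 0.0590163953602314), 7.709042549133301)
rack ((0.5260324478149414, 0.15818296372890472), (0.2917178273200989, 0.4232400059700012), 7.23030948638916)
jar 5.058984910836763
bell 6.015476190476191
```

View pics/c15.png

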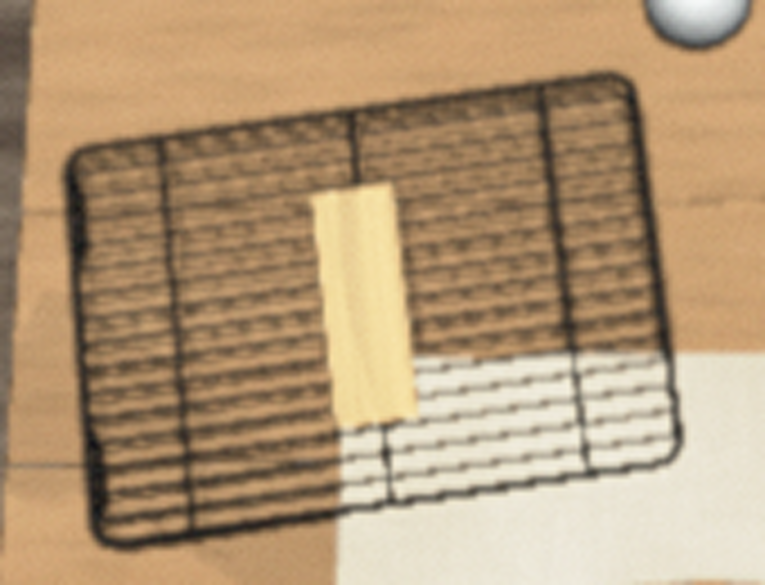

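View pics/s15.png

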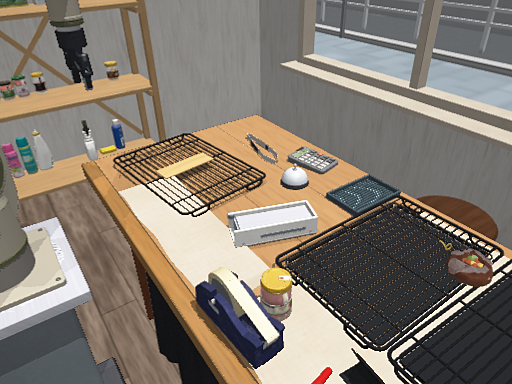

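The board lies flat in the middle of the rack and within about 0.5° of its short side. The rack, jar and bell have not moved, and the arm is clear.

```bash
python3 -m jog '[[[0,0,0],[0,0,0],100],[[0,0,0],[0,0,0],100],[[0,0,0],[0,0,0],100]]'; python3 -c "
from workcell import manip; print(manip.hand_in())"
```

```text
clock: 20.32
position: [0.3453, 0.4078, 0.2498]
ee_rot: [-0.057, 0.998, 0.0, 0.0]
ft_force: [-0.2, 0.1, -0.4]
grip_width: 1.006
the job is handed in; nothing more can be done
None
```

The board is on the rack and the job is handed in, at 20.3 s.

**Drawing it out:** I drew the board over the lip with about 6 N. I then pressed with 15–18 N, 21.7 N at most in the readings, to draw it past the sprung pin until about 50 mm stuck out. At the pin the fingers slipped by about 2 mm before I pressed harder; the board was not affected.

**Placing it:** I gripped the board across its width by the part sticking out and lifted it level. I set its far end down on the rack first, then let go.

**Last checks:**
- **Position:** the board's centre is within 1 mm of the rack's middle by the top camera. The side camera puts it about 4 mm off.
- **Direction and height:** the board is about 0.5° off the rack's short side. It lies flat, with its top at about 31 mm.
- **Other things:** the rack, jar and bell have not moved measurably, and the robot was touching nothing.

**Less than ideal:**
- While lowering, the fingertips met the rack with a brief reading of 34.7 N. The rack did not shift.
- The fingertips stood a few millimetres below the board, so its near end dropped about 6 mm at most when released.

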